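Zero the sheet tally click by click

ROBOT

A 6-joint arm with a two-finger parallel gripper is mounted at the origin on the work surface. World frame = base frame: x ahead of the robot, y to its left, z up, the work surface at z = 0. Lengths are in m, angles in rad, forces in N, time in s.
With the tool pointing down it reaches from about 0.35 to 0.775 m from the base axis. Payload 7.3 kg.
Tool frame: the origin (TCP) lies at the very end of the fingers, on their centre line; the grasp point (between the pads) lies 19 mm behind it (robot.pinch_z is the distance from the TCP to the grasp point, in m); z points along the fingers, y is the line along which they close (so a half turn about z gives the same grasp; the last joint's range is limited). The gripper opens to 92 mm and grips with 3 to 60 N. Pads are 19 mm wide; open, the fingers measure 130 mm over their backs; the gripper's body (75 mm by 190 mm) begins 47 mm behind the grasp point.
Start: joints at [-1.399, 0.342, 1.524, -0, 1.275, -0.146], TCP at [0.164, -0.499, 0.227] pointing down, gripper open.
Joint ranges: [-2.53, 2.53], [-0.77, 2.02], [0.04, 2.7], [-1, 4.14], [0.28, 2.66], [-3.11, 3.11]. Speed limits (rad/s): [2.57, 2.57, 3.14, 3.14, 3.14, 3.14].

INTERFACE

Orientations are given as [roll, pitch, yaw] about the fixed x, y, z axes, in that order (R = Rz(yaw) Ry(pitch) Rx(roll)).
In Python, from cell import robot gives the robot as it stands.
- The arm moves only by the tool move_arm, never from a script. Its argument "motion" is a list of rows, each a list of 6 numbers: the shift along the tool's x, y, z in units of 0.1 m (1.0 is 0.1 m), then the turn, a rotation vector about the tool's x, y, z in units of pi rad (1.0 is pi rad). In form: [[dx, dy, dz, rx, ry, rz], ...]. A call has 1 to 12 rows; each row is the pose to reach, as a shift and turn from the pose commanded when the call began, along the tool's axes at that moment, turning the shorter way round; what a row does not reach only later rows make up. A row lasts 1/8 s, in which the tool goes at most 62.5 mm and 10.7 degrees, less where a joint would pass 70% of its speed; a pose out of reach is approached as far as the arm can. A call with a number of a shift or a turn outside -1 to 1 is refused whole. A call with a gripper value outside its range is refused whole. "fingers" is the opening, from -1 (shut) to 1 (fully open), set as the call begins (left out, the last holds). The fingers move at their own pace and stop on an object; "newtons" is the grip in N (left out, the last holds). Time passes only in rows, so rows that repeat a pose let the fingers close. It gives the time, the measured TCP pose, the force, the opening and the grip force at its end, in the units of the state.
- robot.observe(): the state, without advancing time (a new reading comes with each control period).
- robot.read_camera(name): name is "scene" or "top"; returns a dict with "image" (420x560x3 uint8, red, green, blue), "range_z" (420x560 float32, m along the optical axis (not along the pixel's ray), 0 where there is no reading), "vfov" (degrees; the focal length in pixels is half the picture's height over the tangent of half this angle, whatever the lens; pixels are square), "cx", "cy" (the principal point, pixels), "extrinsics" (4x4, takes a point from camera to world coordinates). Camera axes: x right, y up, looking along -z (the intrinsics and any distortion apply to the point x, -y, -z); pixel columns grow to the right and rows downward; lengths in m; the calibration is good to about 2 mm. A picture is of the moment at which its call begins.
- robot.hand_in(): hands the job in; it is judged then, once.
The state is a dict: "time": time; "qpos": joint angles; "qvel": joint speeds; "joint_efforts": joint torques, N m; "tool_pos": TCP position; "tool_rot": TCP orientation; "contact_force": force on the tool from outside, world axes, zero at the start; "torque": the same for the moment, N m; "opening": finger opening in m; "grip_force": force on a finger pad.
Only numpy, scipy, OpenCV 4.12 (cv2) and the standard library are available. Lean on these libraries where they do the work, as an engineer would, in place of code of your own. Each camera call takes 0.05 s, during which the arm holds its last target. There are 200 camera calls.

TASK

The batch of silvered sheets is finished, so bring the bigger tally, the one with the eight-armed wheel, back to its start mark: with a fingertip, flick the edge of its wheel clockwise (seen from above) click by click until the one long arm with the round eye rests in its click at the pointer, and do not run past it. Nothing is to be picked up: do not lift or shove the tally, and leave the smaller tally, its wheel and everything else on the bench as they are.

Things in the scene. Friction and masses are not known exactly. Their poses are not given: they have to be found in the camera images.
- sheet_tally: the sheet tally, the bigger of two: a loose, heavy (2 to 3 kg) desk counter of grey painted metal standing on the table, carrying the eight-armed wheel. Origin: centre of its underside, on the wheel's vertical axis; z up. Case 40 mm high, 120 x 120 mm, x from -54 to +66 mm. The wheel is bare at its front (the tally's own -x side, towards the robot) and at both sides
- hood_edge (a point): middle of the front edge of the sheet tally's hood, top face, 78 mm above the table and 30 mm behind (+x of) the wheel's axis. The hood is a plate (underside at 72 mm) over the back of the wheel, from here to 73 mm farther back, 102 mm wide, on a back wall
- tally_wheel (a joint): turn of the eight-armed wheel, rad, growing clockwise seen from above (its front edge moves to the tally's own +y). At 0 the long arm points along the tally's -y, at pi along +y at the pointer. Eight clicks a turn, at multiples of pi/4; a sprung pawl pulls it to the nearest, so a push past half way (pi/8) snaps it on. About 2.5 N at an arm's tip. Starts 2, 3 or 4 clicks short of pi; no end stop
- wheel_centre (a point): on the wheel's axis at its top face, 64 mm above the table; axes are the tally's. Bare aluminium wheel 18 mm thick (underside 6 mm over the case): hub of radius 36 mm, eight arms 45 degrees apart, 10 mm wide, round tips; seven reach to radius 66 mm, the long one to 78 mm. In a click, arms point along the tally's own x and y axes and the diagonals
- long_arm_eye (a point): centre of the round eye, 18 mm across, at the end of the wheel's one long arm, on its top face, 69 mm from the axis
- pointer_tip (a point): the sheet tally's pointer: a small steel wedge on a post at the tally's own +y side, its tip 82 mm from the wheel's axis and looking at it; top of the post 56 mm above the table, the post reaches out to 98 mm from the axis
- frame_tally: the other, smaller grey tally, not to be touched: case 36 mm high, 90 x 85 mm, hood top 68 mm; its wheel has six arms reaching to 44 mm radius. Origin: centre of its underside, on its wheel's axis. Loose, about 1.1 kg. Either tally may be the left one
- frame_arm_tip (a point): tip of one arm of the smaller tally's wheel, top face, 55 mm above the table; that wheel has no clicks and turns lightly
- dye_jar: bystander, loose: tall dark lidded jar, 96 mm across, 170 mm high; origin at the centre of its underside
- size_jar: bystander, loose: white lidded jar, 76 mm across, 130 mm high; origin at the centre of its underside
- tub: bystander, loose: dark open steel pot, 110 mm across, 75 mm high; origin at the centre of its underside
- beaker: bystander, loose: small white open cup, 42 mm across, 55 mm high; origin at the centre of its underside
- brush: bystander, loose: brush lying flat, handle towards its own -x; origin at the centre of its underside (about the middle of its length)
- burnisher: bystander, loose: wooden rubbing block, 50 x 90 mm, with a bar handle, 46 mm high; origin at the centre of its underside
- wax_tin: bystander, loose: flat round steel tin, 60 mm across, 35 mm high; origin at the centre of its underside
There are look-alikes about, which are no part of the job. Leave any yellow look-alike of the sheet_tally alone.

How it is judged:
At the end, for the whole second after the job is handed in: the wheel, turned clockwise, rests in its click with the long arm at the pointer (joint pi, within 0.15 rad); the sheet tally stands upright within 30 mm of its start; the smaller tally with its wheel is within 15 mm and every bystander within 30 mm of where it was (value of joint tally_wheel between 2.99159 and 3.29159 rad and velocity of joint tally_wheel between -0.1 and 0.1 rad/s and angle between sheet_tally's own z axis and vertical below 0.05 rad and distance of each of sheet_tally, pointer_tip, dye_jar, size_jar, tub, beaker, brush, burnisher, wax_tin from where it was at the start of the episode below 0.03 m and linear speed of sheet_tally below 0.02 m/s and distance of frame_arm_tip from where it was at the start of the episode below 0.015 m); the robot touches nothing.
It fails at once if the wheel is run past the pointer (more than half a click) (value of joint tally_wheel above 3.59159 rad).
It fails at once if the wheel is turned anticlockwise a click or more beyond the farthest start (value of joint tally_wheel below -0.6 rad).
It fails at once if the sheet tally is lifted, tipped, shoved or twisted more than 30 mm (also at its pointer) (height (world z) of sheet_tally above 0.012 m or angle between sheet_tally's own z axis and vertical above 0.15 rad or distance of any of sheet_tally, pointer_tip from where it was at the start of the episode above 0.03 m).
It fails at once if the smaller tally is moved or its wheel turned (15 mm at the arm's tip) (distance of any of frame_arm_tip, frame_tally from where it was at the start of the episode above 0.015 m).
It fails at once if a bystander is picked up, knocked over or moved more than 30 mm (distance of any of dye_jar, size_jar, tub, beaker, brush, burnisher, wax_tin from where it was at the start of the episode above 0.03 m or angle between any of dye_jar, size_jar, tub, beaker, burnisher, wax_tin's own z axis and vertical above 0.4 rad).
It also fails if it takes over 48 s, if anything falls off the work surface, if the arm or the gripper's body presses on something with over 40 N, if the wrist force passes 120 N, or if a joint passes its speed limit or range.

## Working session

There is one attempt and no reset: what is moved stays moved. The work goes in short steps, Python scripts to look and compute and a tool call to move; the robot and the scene stay as the last step left them, time stands still between calls to the robot, and variables do not carry over. Pictures are saved under pics/ and viewed, at most 10 in all, crops included, and the job is handed in when it is done.

Besides the shell and the picture viewer there is one more tool, called after "Request:" by a JSON object that holds its "method" and its "body". move_arm: Moves the arm, as the interface text tells. Shifts and turns lie within -1 to 1; 1 stands for 0.1 m of shift or pi rad of turn. Its arguments: {"type":"object","properties":{"motion":{"type":"array"},"fingers":{"type":"number"},"newtons":{"type":"number"}},"required":["motion"]}

```bash
ls; mkdir -p pics; python3 - <<'E'
from cell import robot
import cv2,numpy as np
for n in("scene","top"):
    c=robot.read_camera(n); cv2.imwrite(f"pics/{n}0.png",c["image"][:,:,::-1]); np.savez(f"{n}0.npz",**c)
    print(n,c["vfov"],c["cx"],c["cy"],np.round(c["extrinsics"],3).tolist(),{k for k in c})
s=robot.observe();print(s)
E
```

```text
pics
scene 53.60265225887498 281.88986217044396 210.2363508514364 [[-0.551, -0.471, 0.689, 1.295], [0.834, -0.314, 0.453, 0.624], [0.003, 0.825, 0.566, 0.744], [0.0, 0.0, 0.0, 1.0]] {'cy', 'image', 'vfov', 'range_z', 'extrinsics', 'cx'}
top 45.00661272667589 270.4172458761683 202.30273404867668 [[-0.023, 0.997, -0.072, 0.431], [-0.999, -0.025, -0.022, 0.064], [-0.024, 0.072, 0.997, 1.326], [0.0, 0.0, 0.0, 1.0]] {'cy', 'image', 'vfov', 'range_z', 'extrinsics', 'cx'}
{'time': 0.1, 'qpos': array([-1.39902064e+00,  3.42635202e-01,  1.52494007e+00, -6.65269576e-06,
        1.27538965e+00, -1.46026445e-01]), 'qvel': array([ 0.00248867, -0.00391525, -0.00469668, -0.00172595,  0.00061228,
       -0.00049719]), 'joint_efforts': array([ 1.29746830e-03, -4.32005060e+01, -2.44693959e+01,  7.19787413e-02,
        5.26221085e-02, -5.42340035e-05]), 'tool_pos': array([ 0.16399396, -0.49834066,  0.22611724]), 'tool_rot': array([-3.14023407e+00, -1.93381268e-04,  3.17803942e-01]), 'contact_force': array([ 0.50784644, -0.12079914, -0.00376271]), 'torque': array([ 0.03159643, -0.00074947, -0.03251767]), 'grip_force': 0.0, 'opening': 0.0922340253781843}
```

View pics/top0.png

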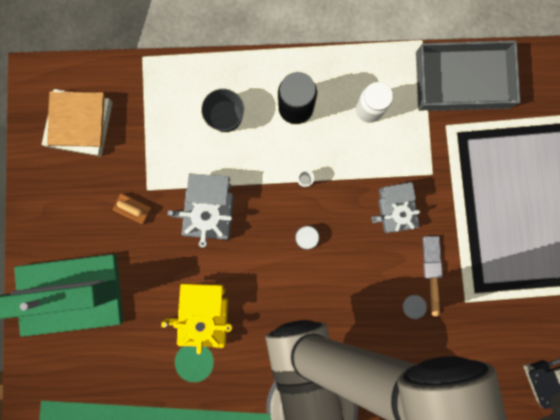

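View pics/scene0.png

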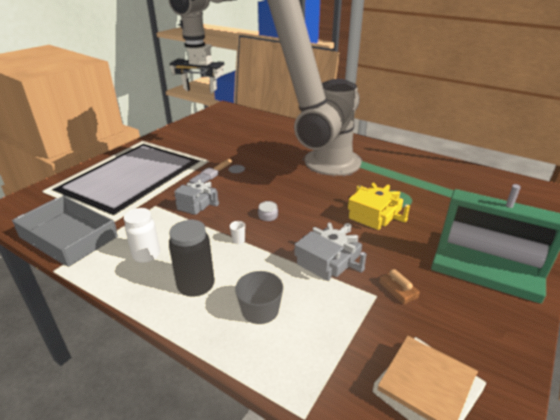

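Top view candidates for the sheet tally are the grey tally at (205,213), the smaller grey tally at (400,212) and the yellow look-alike at (200,325). I choose the bigger grey one at (205,213). Its pointer is at about (172,213), and a long arm seems to point down at about (202,242). I'll check that in a close crop.

```bash
cat > h.py <<'E'
import numpy as np,cv2
def uv2w(c,u,v,z=None):
    f=210/np.tan(np.radians(float(c["vfov"]))/2);E=c["extrinsics"]
    d=np.stack([(u-c["cx"])/f,-(v-c["cy"])/f,-np.ones_like(u*1.)],-1)
    w=d@E[:3,:3].T
    if z is None: s=c["range_z"][np.int32(v),np.int32(u)]
    else: s=(z-E[2,3])/w[...,2]
    return E[:3,3]+w*np.asarray(s)[...,None]
E
python3 - <<'E'
from h import *
c=dict(np.load("top0.npz")); s=dict(np.load("scene0.npz"))
a=cv2.resize(c["image"][160:260,150:260],None,fx=4,fy=4,interpolation=cv2.INTER_CUBIC)
b=cv2.resize(s["image"][210:290,285:375],None,fx=4,fy=4,interpolation=cv2.INTER_CUBIC)
o=np.zeros((400,800,3),np.uint8);o[:,:440]=a;o[:320,440:800]=b
cv2.imwrite("pics/crop0.png",o[:,:,::-1])
v,u=np.mgrid[0:420,0:560].astype(float)
for n,k in(("top",c),("scene",s)):
    P=uv2w(k,u,v); z=P[...,2]
    if n=="top": roi=(u>155)&(u<250)&(v>165)&(v<255)
    else: roi=(u>285)&(u<372)&(v>215)&(v<285)
    for lo,hi in((.035,.045),(.058,.069),(.073,.083)):
        m=roi&(z>lo)&(z<hi); p=P[m]; r=cv2.minAreaRect(p[:,:2].astype(np.float32)*1000)
        print(n,lo,m.sum(),p.mean(0).round(4),np.median(z[m]),r)
E
```

```text
top 0.035 721 [0.4825 0.2497 0.0398] 0.039778168718657136 ((513.1409301757812, 268.14654541015625), (147.40179443359375, 143.84829711914062), 83.18968200683594)
top 0.058 880 [0.4847 0.2576 0.0639] 0.06400243298398789 ((492.5411682128906, 245.84878540039062), (117.63404083251953, 179.42510986328125), 28.313186645507812)
top 0.073 1132 [0.5595 0.2488 0.078 ] 0.0780492097742993 ((550.60693359375, 250.16128540039062), (101.9853515625, 91.74974822998047), 83.6984634399414)
scene 0.035 341 [0.5253 0.2936 0.0387] 0.03809124023772992 ((462.042724609375, 281.27655029296875), (153.692138671875, 278.2586975097656), 86.8489761352539)
scene 0.058 568 [0.5067 0.2608 0.0621] 0.06187148922732366 ((508.8168029785156, 258.69305419921875), (129.0752716064453, 181.6937255859375), 84.0948715209961)
scene 0.073 737 [0.5631 0.2539 0.0756] 0.0755703728394228 ((561.0309448242188, 251.51766967773438), (103.49878692626953, 75.5357894897461), 82.98345947265625)
```

View pics/crop0.png

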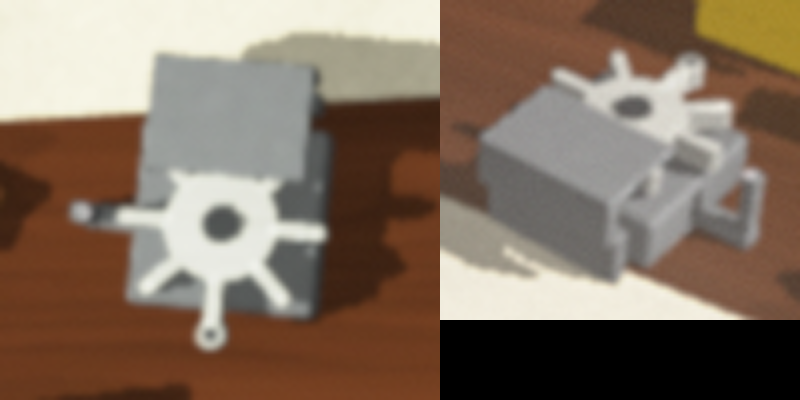

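The crop confirms it: grey case, eight arms, pointer at left, full-picture about (172,213). The eyed long arm points to the front at (202.2,243.2), with the hub at (205.5,215.5). That puts it two clicks short of the pointer.

```bash
python3 - <<'E'
from h import *
c=dict(np.load("top0.npz"))
g=c["image"].astype(float); v,u=np.mgrid[0:420,0:560].astype(float)
P=uv2w(c,u,v);z=P[...,2]
hood=(u>155)&(u<250)&(v>165)&(v<255)&(z>.076)&(z<.081)
r=cv2.minAreaRect(P[hood][:,:2].astype(np.float32)*1000);print("hood",r)
q=lambda a,b,z:uv2w(c,np.array(a),np.array(b),z)
C=q(205.5,215.5,.064);E=q(202.25,243.2,.064);print(C,E,np.linalg.norm(C-E),np.degrees(np.arctan2(*(C-E)[1::-1])))
for a,b in((170,212.5),(231,218),(186.5,232),(221.5,234.5)): 
    p=q(a,b,.06);print(p.round(4),np.linalg.norm((p-C)[:2]).round(4),np.degrees(np.arctan2(*(p-C)[1::-1])).round(1))
# neighbours: heights of everything within 0.25m around
big=(np.hypot(P[...,0]-C[0],P[...,1]-C[1])<.26)&(z>.02)&(z<.25)
l,k,st,ce=cv2.connectedComponentsWithStats(big.astype(np.uint8))
for i in range(1,l):
    if st[i,4]>15: m=k==i;print(ce[i].round(),P[m].min(0).round(3),P[m].max(0).round(3))
E
```

```text
hood ((559.4083862304688, 249.1893310546875), (101.98505401611328, 72.80984497070312), 83.69794464111328)
[0.49410503 0.25527905 0.064     ] [0.42526527 0.26437291 0.064     ] 0.06943782075872282 -7.525299952785564
[0.504  0.3453 0.06  ] 0.0905 83.7
[0.4865 0.1919 0.06  ] 0.0638 -96.9
[0.4541 0.3042 0.06  ] 0.0632 129.3
[0.4458 0.2164 0.06  ] 0.062 -141.2
[219. 124.] [0.706 0.161 0.02 ] [0.754 0.262 0.082]
[207. 207.] [0.418 0.19  0.02 ] [0.6   0.322 0.086]
[300. 180.] [0.565 0.006 0.027] [0.596 0.022 0.058]
[131. 208.] [0.481 0.406 0.02 ] [0.558 0.503 0.05 ]
[171. 213.] [0.498 0.339 0.025] [0.509 0.351 0.061]
[302. 236.] [ 0.407 -0.002  0.021] [0.463 0.03  0.041]
[202. 302.] [0.235 0.21  0.02 ] [0.327 0.33  0.085]
```

Request:
{"method": "move_arm", "body": {"motion": [[0.2, -0.1, 0, 0, 0, -0.05], [0.4, -0.2, 0, 0, 0, -0.1], [0.6, -0.3, 0, 0, 0, -0.15], [0.8, -0.4, 0, 0, 0, -0.2], [1, -0.46, 0, 0, 0, -0.25], [1, -0.46, 0, 0, 0, -0.3], [1, -0.46, 0, 0, 0, -0.35], [1, -0.46, 0, 0, 0, -0.4], [1, -0.46, 0, 0, 0, -0.45], [1, -0.46, 0, 0, 0, -0.487], [1, -0.46, 0, 0, 0, -0.487]], "fingers": -1, "newtons": 10}}

```text
time: 1.48
tool_pos: [0.2446, -0.4236, 0.2264]
tool_rot: [-3.142, -0.001, 1.847]
contact_force: [0.4, -1.0, 0.3]
opening: 0.0003
grip_force: 0.0
```

Request:
{"method": "move_arm", "body": {"motion": [[0.35, 0.35, 0, 0, 0, 0], [0.7, 0.7, 0, 0, 0, 0], [1, 1, 0, 0, 0, 0], [1, 1, 0, 0, 0, 0]]}}

```text
time: 1.98
tool_pos: [0.3143, -0.2982, 0.2268]
tool_rot: [3.141, -0.0, 1.849]
contact_force: [-0.6, -0.1, 0.4]
opening: 0.0007
grip_force: 0.0
```

Request:
{"method": "move_arm", "body": {"motion": [[0.35, 0.35, 0, 0, 0, 0], [0.7, 0.7, 0, 0, 0, 0], [1, 1, 0, 0, 0, 0], [1, 1, 0, 0, 0, 0]]}}

```text
time: 2.48
tool_pos: [0.3831, -0.1758, 0.2267]
tool_rot: [3.142, 0.0, 1.849]
contact_force: [-0.1, -0.4, -1.3]
opening: 0.0004
grip_force: 0.0
```

Request:
{"method": "move_arm", "body": {"motion": [[0.35, 0.35, 0, 0, 0, 0], [0.7, 0.7, 0, 0, 0, 0], [1, 1, 0, 0, 0, 0], [1, 1, 0, 0, 0, 0]]}}

```text
time: 2.98
tool_pos: [0.4521, -0.053, 0.2265]
tool_rot: [-3.141, 0.0, 1.849]
contact_force: [-0.2, -0.3, -0.2]
opening: 0.0005
grip_force: 0.0
```

Request:
{"method": "move_arm", "body": {"motion": [[0.4, 0.1, 0, 0, 0, 0], [0.8, 0.2, 0, 0, 0, 0], [1, 0.3, 0, 0, 0, 0], [1, 0.3, 0, 0, 0, 0]]}}

```text
time: 3.48
tool_pos: [0.4529, 0.0502, 0.2266]
tool_rot: [-3.141, 0.001, 1.848]
contact_force: [-0.9, -0.5, -0.4]
opening: 0.0003
grip_force: 0.0
```

Request:
{"method": "move_arm", "body": {"motion": [[0.4, 0.1, 0, 0, 0, 0], [0.8, 0.2, 0, 0, 0, 0], [1, 0.2, 0, 0, 0, 0], [1, 0.2, 0, 0, 0, 0]]}}

```text
time: 3.98
tool_pos: [0.4448, 0.1517, 0.2265]
tool_rot: [-3.141, 0.001, 1.848]
contact_force: [1.0, 0.3, -0.1]
opening: 0.0004
grip_force: 0.0
```

Request:
{"method": "move_arm", "body": {"motion": [[0.45, 0.02, 0, 0, 0, 0], [0.87, 0.03, 0, 0, 0, 0], [0.87, 0.03, 0.3, 0, 0, 0], [0.87, 0.03, 0.8, 0, 0, 0], [0.87, 0.03, 0.8, 0, 0, 0], [0.87, 0.03, 0.8, 0, 0, 0]]}}

```text
time: 4.72
tool_pos: [0.4252, 0.2364, 0.1481]
tool_rot: [3.14, 0.0, 1.846]
contact_force: [0.3, -0.5, 0.3]
opening: 0.0005
grip_force: 0.0
```

```bash
python3 - <<'E'
from cell import robot
from h import *
s=robot.read_camera("scene");np.savez("scene1.npz",**s)
b=cv2.resize(s["image"][150:290,260:400],None,fx=4,fy=4,interpolation=cv2.INTER_CUBIC)
cv2.imwrite("pics/s1.png",b[:,:,::-1]); print(robot.observe()["tool_pos"])
E
```

```text
[0.42541562 0.23685159 0.14856625]
```

View pics/s1.png

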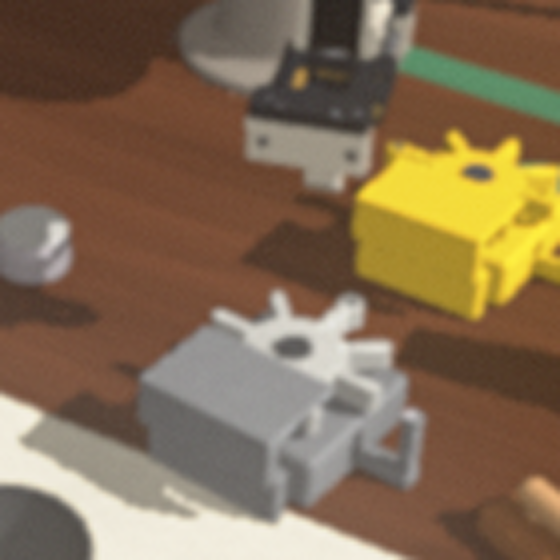

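The shut fingers at crop (325,180) hang in front of the wheel, and the eye is at (350,300). A wide block sits above the narrow fingertip, so I'll measure its underside height before going down.

```bash
python3 - <<'E'
from h import *
s=dict(np.load("scene1.npz"))
T=np.array([.425,.2366,.1485]);yw=1.847
x=np.array([np.cos(yw),np.sin(yw)]);y=np.array([np.sin(yw),-np.cos(yw)])
v,u=np.mgrid[150:220,310:365].astype(float);P=uv2w(s,u,v).reshape(-1,3)
d=P-T;a=d[:,:2]@x;b=d[:,:2]@y;h=d[:,2]
m=(abs(a)<.06)&(abs(b)<.12)&(h>-.02)
for lo in np.arange(-.01,.1,.008):
    k=m&(h>=lo)&(h<lo+.008)
    if k.sum():print(lo.round(3),k.sum(),"x",a[k].min().round(3),a[k].max().round(3),"y",b[k].min().round(3),b[k].max().round(3))
E
```

```text
-0.01 2 x -0.004 -0.001 y 0.005 0.005
-0.002 8 x -0.008 0.012 y 0.005 0.012
0.006 16 x -0.008 0.012 y 0.007 0.021
0.014 16 x -0.008 0.011 y 0.016 0.022
0.062 83 x -0.035 0.038 y -0.079 0.091
0.07 114 x -0.036 0.038 y -0.079 0.092
0.078 135 x -0.036 0.038 y -0.083 0.092
0.086 188 x -0.034 0.038 y -0.091 0.097
0.094 155 x -0.036 0.038 y -0.071 0.1
```

Request:
{"method": "move_arm", "body": {"motion": [[0, 0.02, 0.4, 0, 0, 0], [0, 0.02, 0.7, 0, 0, 0], [0, 0.02, 0.85, 0, 0, 0], [0, 0.02, 1, 0, 0, 0], [0, 0.02, 1, 0, 0, 0], [0, 0.02, 1, 0, 0, 0]]}}

```text
time: 5.52
tool_pos: [0.4264, 0.2381, 0.0476]
tool_rot: [3.14, -0.0, 1.848]
contact_force: [-0.0, 0.3, 0.8]
opening: 0.0004
grip_force: 0.0
```

```bash
python3 - <<'E'
from cell import robot
from h import *
st=robot.observe();p=st["tool_pos"];yw=st["tool_rot"][2];print(p,yw,st["contact_force"])
C=np.array([.4938,.2560]);d0=p[:2]-C
X=np.array([np.cos(yw),np.sin(yw)]);Y=np.array([np.sin(yw),-np.cos(yw)])
print("r,ang",np.hypot(*d0),np.degrees(np.arctan2(d0[1],d0[0])))
for t in range(5,51,5):
    a=-np.radians(t);R=np.array([[np.cos(a),-np.sin(a)],[np.sin(a),np.cos(a)]])
    d=R@d0-d0;print(t,(d@X*10).round(3),(d@Y*10).round(3),"rz",round(t/180,3))
E
```

```text
[0.42641795 0.23809148 0.04757395] 1.8476771281988928 [-0.034814    0.25036215  0.79726098]
r,ang 0.06972127529859255 -165.11624810692294
5 0.061 0.004 rz 0.028
10 0.121 0.013 rz 0.056
15 0.18 0.027 rz 0.083
20 0.238 0.046 rz 0.111
25 0.293 0.07 rz 0.139
30 0.347 0.099 rz 0.167
35 0.398 0.133 rz 0.194
40 0.445 0.171 rz 0.222
45 0.489 0.213 rz 0.25
50 0.53 0.258 rz 0.278
```

Request:
{"method": "move_arm", "body": {"motion": [[0.06, 0.004, 0, 0, 0, 0.028], [0.12, 0.013, 0, 0, 0, 0.056], [0.18, 0.027, 0, 0, 0, 0.083], [0.24, 0.046, 0, 0, 0, 0.111], [0.293, 0.07, 0, 0, 0, 0.139], [0.347, 0.099, 0, 0, 0, 0.167], [0.398, 0.133, 0, 0, 0, 0.194], [0.445, 0.171, 0, 0, 0, 0.222], [0.48, 0.205, 0, 0, 0, 0.244], [0.48, 0.205, 0, 0, 0, 0.244], [0.48, 0.205, 0, 0, 0, 0.244]]}}

```text
time: 6.9
tool_pos: [0.4324, 0.2897, 0.0471]
tool_rot: [3.141, -0.0, 1.083]
contact_force: [-0.2, 0.1, 0.5]
opening: 0.0003
grip_force: 0.0
```

```bash
python3 - <<'E'
from cell import robot
from h import *
s=robot.read_camera("scene");np.savez("scene2.npz",**s)
b=cv2.resize(s["image"][190:290,280:380],None,fx=5,fy=5,interpolation=cv2.INTER_CUBIC)
cv2.imwrite("pics/s2.png",b[:,:,::-1]); print(robot.observe()["contact_force"])
E
```

```text
[-0.16165517 -1.24796734  0.70906271]
```

View pics/s2.png

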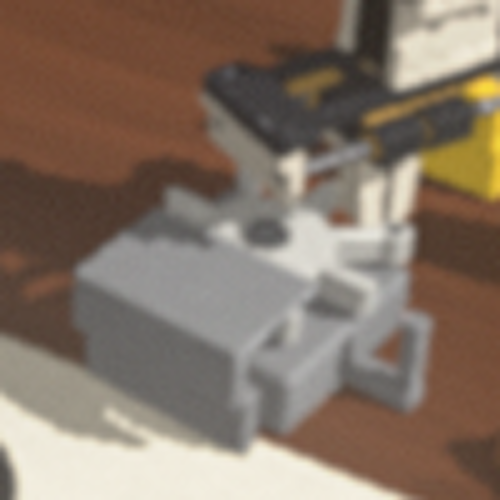

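The wheel has gone on one click: the long arm with its eye is now on the front-left diagonal at crop (400,240), and the contact force is nearly zero. Next I lift, swing back above the wheel and check.

Request:
{"method": "move_arm", "body": {"motion": [[0, 0, -0.3, 0, 0, 0], [0, 0, -0.6, 0, 0, 0], [-0.12, 0.013, -0.7, 0, 0, -0.056], [-0.24, 0.046, -0.7, 0, 0, -0.111], [-0.347, 0.099, -0.7, 0, 0, -0.167], [-0.445, 0.171, -0.7, 0, 0, -0.222], [-0.48, 0.205, -0.7, 0, 0, -0.244], [-0.48, 0.205, -0.7, 0, 0, -0.244], [-0.48, 0.205, -0.7, 0, 0, -0.244]]}}

```text
time: 8.07
tool_pos: [0.4277, 0.2378, 0.1167]
tool_rot: [3.142, -0.0, 1.847]
contact_force: [-0.3, 0.3, 0.7]
opening: 0.0004
grip_force: 0.0
```

```bash
python3 - <<'E'
from cell import robot
from h import *
s=robot.read_camera("scene");t=robot.read_camera("top")
b=cv2.resize(s["image"][190:290,280:380],None,fx=4,fy=4,interpolation=cv2.INTER_CUBIC)
a=cv2.resize(t["image"][160:260,150:250],None,fx=4,fy=4,interpolation=cv2.INTER_CUBIC)
cv2.imwrite("pics/s3.png",np.hstack([b,a])[:,:,::-1]); st=robot.observe();print(st["tool_pos"],st["tool_rot"])
E
```

```text
[0.42769571 0.23786213 0.11669737] [-3.14159054e+00  6.15420564e-05  1.84729611e+00]
```

View pics/s3.png

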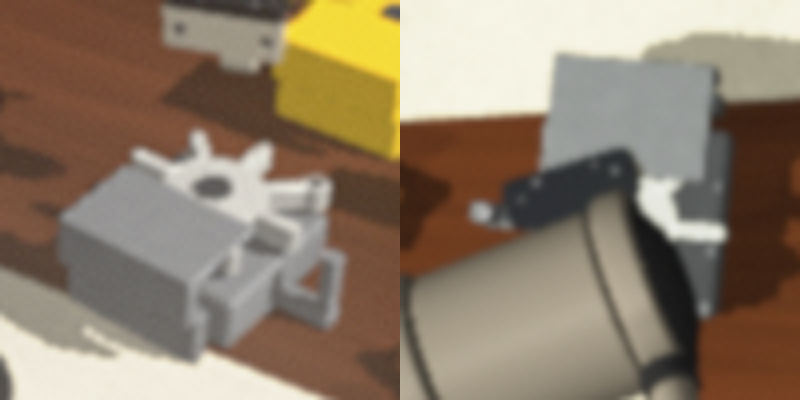

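The left half shows the wheel at rest in a click, with the eye at (318,190), one arm before the pointer at (335,270). The case has not moved. One more click is needed, so I'll repeat the stroke.

Request:
{"method": "move_arm", "body": {"motion": [[0, 0, 0.3, 0, 0, 0], [0, 0, 0.5, 0, 0, 0], [0, 0, 0.7, 0, 0, 0], [0, 0, 0.7, 0, 0, 0]]}}

```text
time: 8.68
tool_pos: [0.4268, 0.2375, 0.0456]
tool_rot: [-3.138, 0.0, 1.848]
contact_force: [0.2, 0.6, 0.1]
opening: 0.0006
grip_force: 0.0
```

Request:
{"method": "move_arm", "body": {"motion": [[0.06, 0.004, 0, 0, 0, 0.028], [0.12, 0.013, 0, 0, 0, 0.056], [0.18, 0.027, 0, 0, 0, 0.083], [0.24, 0.046, 0, 0, 0, 0.111], [0.293, 0.07, 0, 0, 0, 0.139], [0.347, 0.099, 0, 0, 0, 0.167], [0.398, 0.133, 0, 0, 0, 0.194], [0.445, 0.171, 0, 0, 0, 0.222], [0.48, 0.205, 0, 0, 0, 0.244], [0.48, 0.205, 0, 0, 0, 0.244], [0.48, 0.205, 0, 0, 0, 0.244]]}}

```text
time: 10.05
tool_pos: [0.4344, 0.2895, 0.0471]
tool_rot: [3.141, -0.0, 1.083]
contact_force: [0.2, 0.2, 0.1]
opening: 0.0002
grip_force: 0.0
```

Request:
{"method": "move_arm", "body": {"motion": [[0, 0, -0.3, 0, 0, 0], [0, 0, -0.6, 0, 0, 0], [-0.2, -0.2, -1, 0, 0, 0], [-0.6, -0.6, -1, 0, 0, 0], [-1, -1, -1, 0, 0, 0], [-1, -1, -1, 0, 0, 0], [-1, -1, -1, 0, 0, 0]]}}

```text
time: 10.92
tool_pos: [0.3, 0.2486, 0.1473]
tool_rot: [3.14, -0.002, 1.082]
contact_force: [0.8, 0.5, -0.1]
opening: 0.0004
grip_force: 0.0
```

Request:
{"method": "move_arm", "body": {"motion": [[-0.3, 0.3, -0.2, 0, 0, 0], [-0.6, 0.6, -0.2, 0, 0, 0], [-1, 1, -0.2, 0, 0, 0], [-1, 1, -0.2, 0, 0, 0], [-1, 1, -0.2, 0, 0, 0]]}}

```text
time: 11.55
tool_pos: [0.3413, 0.1129, 0.1667]
tool_rot: [3.142, -0.0, 1.08]
contact_force: [-0.6, 0.5, 0.1]
opening: 0.0006
grip_force: 0.0
```

```bash
python3 - <<'E'
from cell import robot
from h import *
s=robot.read_camera("scene");t=robot.read_camera("top");np.savez("top4.npz",**t)
b=cv2.resize(s["image"][190:290,280:380],None,fx=4,fy=4,interpolation=cv2.INTER_CUBIC)
a=cv2.resize(t["image"][160:260,150:250],None,fx=4,fy=4,interpolation=cv2.INTER_CUBIC)
cv2.imwrite("pics/s4.png",np.hstack([b,a])[:,:,::-1]); st=robot.observe();print(st["time"],st["tool_pos"],st["contact_force"])
E
```

```text
11.65 [0.34053074 0.11376237 0.16663593] [0.21297648 0.48828168 0.28001625]
```

View pics/s4.png

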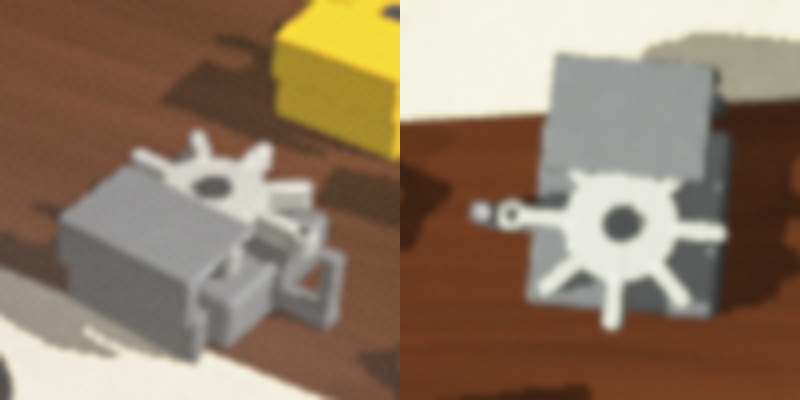

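The top crop shows the eye at (511,213), right at the pointer (482,212), with the other arms in their clicks and the tally unmoved. The arm is clear, so I'm handing in.

```bash
python3 -c "
from cell import robot
print(robot.hand_in())"
```

```text
the job is handed in; nothing more can be done
None
```

I turned the sheet tally's wheel two clicks clockwise; the last pictures show the long arm's eye resting at the pointer and the tally where it started. The arm was clear when I handed in, but no verdict came back.

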